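Find the flat paring stone with a straightedge

TASK

Of the two paring stones on the board one is still flat; the other is worn to a crown, so that a straightedge laid lengthwise on its middle rocks when an end is pressed. Carrying the steel straightedge by its wooden grip, lay it on a stone and press gently on its ends with the fingers, the end with the dark spot first and then the plain end, and if an end goes down try the other stone, until you have found the one where neither end does. Leave the straightedge lying centred lengthwise on that stone with the brass weight set down gently, standing on the end with the dark spot, ready for the next cut, and leave everything else where it is.

Things in the scene. Friction and masses are not known exactly. Their poses are not given: they have to be found in the camera images.
- straightedge: Steel bar 220 x 36 x 6 mm (x along, y across, z up), about 0.4 kg, with a dark wooden grip 50 long, 16 wide, 24 mm high on the middle of its top (grip top 30 mm above the bar's underside); hold it by that. Flat dark spot on top at its +x end; -x end plain. Origin: centre of its underside. Starts on the bench, left or right of the board.
- spot_end (a point): Where to press the end with the dark spot: on the bar's top, 85 mm from its centre (+x). Press over 3 N, held a third of a second, never over 30 N; do not grip the ends.
- plain_end (a point): The same for the plain end: on the bar's top, 85 mm from its centre (-x).
- weight: Upright brass cylinder, 34 mm across, 50 mm tall, about 0.36 kg; origin at the centre of its underside. Set it down slowly: contact above 50 N fails. Starts on the bench, on the other side of the board from the straightedge.
- board: Fixed plywood board 270 x 310 x 12 mm (x: length of the stones, y: across them, z up), origin: centre of its underside, on the bench. Carries two fixed beige stones side by side, each 240 mm long (x), 130 mm wide, 150 mm between centres, let in to different depths: the middle of a stone's face is 34 to 40 mm above the board's top, unmeasured.
- bay_left (a point): Point on the board's top under the middle of the stone at the board's +y side. The flat stone may be either one. The crowned stone has a level strip 40 mm long (along x, full width) at the middle of its face, from which it slopes to both ends by 35 mm per metre (3.5 mm at the ends).
- bay_right (a point): The same for the stone at the -y side. On either stone the straightedge rests level when let go. On the crowned one, an end pressed 85 mm out sinks about 2 mm under 1 to 2 N, then stops, and returns when let go; on the flat one it does not move.
- glue_jar: Bystander: glass jar with a white cap, 60 mm across, 85 mm tall; leave it alone. Origin: at its middle, on the underside.
- knife: Bystander: flat-bladed knife, 170 mm long, lying on the bench; leave it alone. Origin: near its middle.
- bone_folder: Bystander: ivory-coloured bone folder, 150 x 22 x 6 mm, flat on the bench; leave it alone. Origin: at its middle, on the underside.
- hammer: Bystander: hammer, 250 mm long, lying on the bench; leave it alone. Origin: near its middle.
- book: Bystander: red case-bound book, 150 x 210 x 32 mm; leave it alone. Origin: at its middle, on the underside.
- whetstone: Bystander: red-brown whetstone in a grey holder, 160 x 60 x 32 mm; leave it alone. Origin: at its middle, on the underside.

How it is judged (in metres and radians):
On the way, in this order (a step that is already met when the one before it is completed fails the run):
1. on the flat stone the end with the dark spot is pressed (over 3 N) and the straightedge stays level ((horizontal distance between straightedge and bay_left below 0.03 m or horizontal distance between straightedge and bay_right below 0.03 m) and angle between the x axis of straightedge and the x axis of board, either way round below 0.15 rad and height (world z) of straightedge above 0.038 m and angle between straightedge's own z axis and vertical below 0.015 rad and contact force between the fingers and straightedge above 3 N and x of the grasp point in the frame of straightedge above 0.06 m), for 0.25 s.
2. there the plain end is pressed (over 3 N) and the straightedge stays level ((horizontal distance between straightedge and bay_left below 0.03 m or horizontal distance between straightedge and bay_right below 0.03 m) and angle between the x axis of straightedge and the x axis of board, either way round below 0.15 rad and height (world z) of straightedge above 0.038 m and angle between straightedge's own z axis and vertical below 0.015 rad and contact force between the fingers and straightedge above 3 N and x of the grasp point in the frame of straightedge below -0.06 m), for 0.25 s.
At the end, for the whole second after the job is handed in: Straightedge on a stone, within 30 mm of its middle, along it to 0.15 rad, level to 0.015 rad with the brass weight upright on its spotted end (weight centre 55 to 105 mm from the straightedge centre, within 14 mm of its centre line); both let go and at rest ((horizontal distance between straightedge and bay_left below 0.03 m or horizontal distance between straightedge and bay_right below 0.03 m) and angle between the x axis of straightedge and the x axis of board, either way round below 0.15 rad and height (world z) of straightedge above 0.038 m and angle between straightedge's own z axis and vertical below 0.015 rad and x of weight in the frame of straightedge between 0.055 and 0.105 m and y of weight in the frame of straightedge between -0.014 and 0.014 m and z of weight in the frame of straightedge between 0.003 and 0.01 m and angle between weight's own z axis and vertical below 0.05 rad and linear speed of each of straightedge, weight below 0.02 m/s); the robot touches nothing.
It fails at once if an end of the straightedge is pressed or gripped harder than 30 N (contact force between the fingers and straightedge above 30 N and (x of the grasp point in the frame of straightedge above 0.05 m or x of the grasp point in the frame of straightedge below -0.05 m)).
It fails at once if the weight is dropped or pushed onto the straightedge harder than 50 N (contact force between weight and straightedge above 50 N).
It fails at once if the straightedge is dropped or flung (faster than 1 m/s) (linear speed of straightedge above 1 m/s).
It fails at once if a bystander is moved by more than 20 mm (distance of any of glue_jar, knife, bone_folder, hammer, book, whetstone from where it was at the start of the episode above 0.02 m).
It also fails if it takes over 72 s, if anything falls off the work surface, if the arm or the gripper's body presses on something with over 40 N, if the wrist force passes 120 N, or if a joint passes its speed limit or range.

ROBOT

A 7-joint arm with a two-finger parallel gripper is mounted at the origin on the work surface. World frame = base frame: x ahead of the robot, y to its left, z up, the work surface at z = 0. Lengths are in m, angles in degrees, forces in N, time in s.
With the tool pointing down it reaches from about 0.425 to 0.875 m from the base axis. Payload 4.7 kg.
Tool frame: the origin (TCP) lies midway between the tips of the shut fingers; the grasp point (between the pads) lies env.grip_point_offset behind it (env.grip_point_offset is the distance from the TCP to the grasp point, in m); z points along the fingers, y is the line along which they close (so a half turn about z gives the same grasp; the last joint's range is limited). The gripper opens to 87 mm and grips with 3 to 60 N. Pads are 19 mm wide; open, the fingers measure 117 mm over their backs; the gripper's body (75 mm by 190 mm) begins 51 mm behind the grasp point.
Start: joints at [-71.385, 18.392, -4.016, 83.108, 1.295, 78.541, -3.26], TCP at [0.199, 0.619, 0.223] pointing down, gripper open.
Joint ranges: [-163.93, 163.93], [-17.29, 119.83], [-79.2, 71.16], [3.27, 140.29], [-89.18, 269.18], [5.43, 117.66], [-154.24, 154.24]. Speed limits (degrees/s): [147.25, 147.25, 180, 180, 180, 180, 180].

INTERFACE

Orientations are given as [roll, pitch, yaw] about the fixed x, y, z axes, in that order (R = Rz(yaw) Ry(pitch) Rx(roll)).
In Python, from cell import env gives the robot as it stands.
- The arm moves only by the shell command python3 -m creep 'ROWS' [FORCE]. ROWS is a JSON object of lists of equal length, an entry for each row: "translation": the shift along the tool's x, y, z in units of 0.08 m (1.0 is 0.08 m), a list of three; "turn": the turn, a rotation vector about the tool's x, y, z in units of 180 degrees (1.0 is 180 degrees), a list of three; "grip": the opening, from 0 (shut) to 1 (fully open). In form: {"translation": [[x, y, z], ...], "turn": [[ax, ay, az], ...], "grip": [grip, ...]}. A call has 1 to 5 rows; each row shifts and turns the commanded pose from where the row before left it, along the tool's axes as they then stand; what a row does not reach is not made up. A row lasts 1/8 s, in which the tool goes at most 62.5 mm and 10.7 degrees, less where a joint would pass 70% of its speed; a pose out of reach is approached as far as the arm can. A call with a number of a shift or a turn outside -1 to 1 is refused whole. A call with a gripper value outside its range is refused whole. The fingers move at their own pace and stop on an object; FORCE is the grip in N (left out, the last holds). Time passes only in rows, so rows that do not move let the fingers close. It gives the time, the measured TCP pose, the force, the opening and the grip force at its end, in the units of the state.
- env.get_obs(): the state, without advancing time (a new reading comes with each control period).
- env.read_camera(name): name is "scene" or "top" or "wrist"; returns a dict with "frame" (420x560x3 uint8, red, green, blue), "z_map" (420x560 float32, m along the optical axis (not along the pixel's ray), 0 where there is no reading), "K" (3x3 intrinsics, pixels), "D" ([k1, k2, p1, p2, k3] as OpenCV has them; the pictures are not rectified), "rvec" (rotation vector, rad) and "tvec" (3), from world to camera coordinates, as OpenCV has them. Camera axes: x right, y down, z forward; pixel columns grow to the right and rows downward; lengths in m; the calibration is good to about 2 mm. A picture is of the moment at which its call begins.
- env.sign_off(): hands the job in; it is judged then, once.
The state is a dict: "time_s": time; "qpos": joint angles; "joint_velocities": joint speeds; "effort": joint torques, N m; "tool_pos": TCP position; "tool_rot": TCP orientation; "force": force on the tool from outside, world axes, zero at the start; "wrist_torque": the same for the moment, N m; "grip_width": finger opening in m; "grasp_force": force on a finger pad.
Only numpy, scipy, OpenCV 4.12 (cv2) and the standard library are available. Lean on these libraries where they do the work, as an engineer would, in place of code of your own. Each camera call takes 0.05 s, during which the arm holds its last target. There are 200 camera calls.

## Working session

There is one attempt and no reset: what is moved stays moved. The work goes in short steps, Python scripts to look and compute and a shell command to move; the robot and the scene stay as the last step left them, time stands still between calls to the robot, and variables do not carry over. Pictures are saved under pics/ and viewed, at most 10 in all, crops included, and the job is handed in when it is done.

```bash
mkdir -p pics; ls; cat > h.py <<'E'
import numpy as np, cv2
from cell import env
def cam(n): 
    c=env.read_camera(n); c['R']=cv2.Rodrigues(np.array(c['rvec'],float))[0]; return c
def save(c,p): cv2.imwrite('pics/'+p+'.png',cv2.cvtColor(c['frame'],cv2.COLOR_RGB2BGR))
def cloud(c):
    z=c['z_map']; h,w=z.shape
    uv=np.stack(np.meshgrid(np.arange(w),np.arange(h)),-1).reshape(-1,1,2).astype(np.float32)
    n=cv2.undistortPoints(uv,np.array(c['K'],float),np.array(c['D'],float)).reshape(-1,2)
    P=np.c_[n,np.ones(len(n))]*z.reshape(-1,1)
    W=(P-np.array(c['tvec']).reshape(1,3))@c['R']
    W[z.reshape(-1)==0]=np.nan
    return W.reshape(h,w,3)
E
python3 - <<'E'
from h import *
o=env.get_obs()
for k in('time_s','tool_pos','tool_rot','force','grip_width'):print(k,o[k])
print(env.grip_point_offset)
for n in('top','scene'):
    c=cam(n); save(c,n); W=cloud(c); np.savez('pics/'+n,W=W,f=c['frame'],**{k:np.array(c[k]) for k in('K','D','rvec','tvec')})
    print(n, (-c['R'].T@np.array(c['tvec']).ravel()).round(3), np.isfinite(W[...,0]).mean())
E
```

```text
pics
time_s 0.0
tool_pos [0.1986425  0.61831508 0.22146493]
tool_rot [-1.79889752e+02  5.15182111e-03  1.62196842e+02]
force [0.51145374 0.12108128 0.88031139]
grip_width 0.08714536075539407
0.0187
top [0.343 0.028 1.113] 0.9959268707482993
scene [1.41  0.294 0.86 ] 0.9958375850340137
```

View pics/top.png

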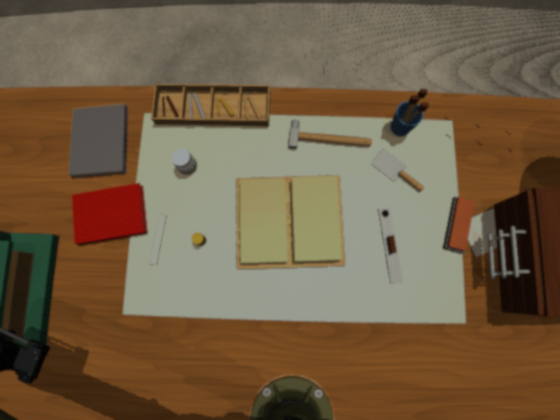

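View pics/scene.png

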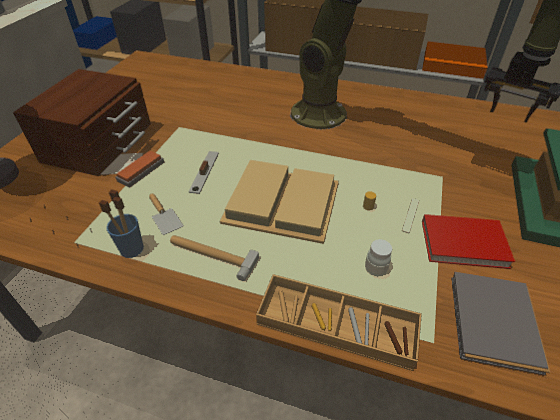

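The top view shows the straightedge at about (390,245), with its dark spot at (385,213) and its grip at (392,244). The weight is at (198,240), the stones at (264,221) and (316,219), and the jar at (183,161). The scene view agrees.

```bash
python3 - <<'E'
import numpy as np, cv2
D={n:np.load(f'pics/{n}.npz') for n in('top','scene')}
W=D['top']['W'];f=D['top']['f'].astype(int)
for u,v in[(385,213),(392,244),(392,255),(394,275),(386,225),(198,240),(264,221),(316,219),(290,185),(290,260),(350,240),(183,161)]:
    print((u,v),f[v,u],W[v,u].round(4))
def rect(P,name):
    r=cv2.minAreaRect((P[:,:2]*1000).astype(np.float32)); print(name,len(P),np.round(r[0],1),np.round(r[1],1),round(r[2],2),'z',np.percentile(P[:,2],[5,50,95]).round(4),'mean',P.mean(0).round(4))
for n in D:
    P=D[n]['W'].reshape(-1,3); F=D[n]['f'].reshape(-1,3).astype(int); ok=np.isfinite(P[:,0]); P=P[ok];F=F[ok]
    def box(x0,x1,y0,y1,z0,z1): return P[(P[:,0]>x0)&(P[:,0]<x1)&(P[:,1]>y0)&(P[:,1]<y1)&(P[:,2]>z0)&(P[:,2]<z1)]
    print(n); S=box(.3,.75,-.18,.2,.041,.07)
    rect(box(.3,.75,-.18,.2,.006,.07),'board')
    k=cv2.kmeans(S[:,1:2].astype(np.float32),2,None,(3,50,1e-5),5,cv2.KMEANS_PP_CENTERS)[1].ravel()
    for i in(0,1): rect(S[k==i],'stone')
    rect(box(.3,.65,-.35,-.19,.004,.05),'edge'); rect(box(.3,.65,-.35,-.19,.018,.05),'grip')
    rect(box(.38,.56,.2,.28,.03,.07),'weight')
E
```

```text
(385, 213) [21 19 18] [ 0.5706 -0.2623  0.0122]
(392, 244) [67 34 15] [ 0.4771 -0.2747  0.0323]
(392, 255) [138 138 129] [ 0.4485 -0.2814  0.0051]
(394, 275) [148 147 137] [ 0.3912 -0.2853  0.0066]
(386, 225) [148 148 138] [ 0.5365 -0.2666  0.0033]
(198, 240) [154 130  40] [0.4725 0.273  0.0475]
(264, 221) [154 148 100] [0.5317 0.0898 0.0464]
(316, 219) [154 151 103] [ 0.5399 -0.0562  0.0535]
(290, 185) [92 74 45] [0.6482 0.0186 0.0122]
(290, 260) [149 122  75] [0.4271 0.0135 0.0082]
(350, 240) [153 157 144] [ 0.4897 -0.1599  0.0028]
(183, 161) [152 157 159] [0.6914 0.3241 0.0846]
top
board 9884 [525.3   9.8] [377.6 450.4] 89.78 z [0.0106 0.0494 0.0544] mean [0.5305 0.0173 0.0423]
stone 3851 [536.7  93.4] [241.9 130.7] 3.25 z [0.0447 0.0484 0.0522] mean [0.5332 0.0931 0.0485]
stone 3909 [545.3 -56.9] [242.3 130.5] 3.2 z [0.0488 0.0521 0.0554] mean [ 0.5417 -0.0569  0.0521]
edge 1664 [ 475.2 -270.1] [349.  159.9] 0.03 z [0.0041 0.006  0.0288] mean [ 0.4773 -0.272   0.0079]
grip 114 [ 477.7 -275.9] [47.3 17.2] 10.1 z [0.0216 0.0303 0.0339] mean [ 0.477  -0.2752  0.0297]
weight 89 [475.9 269.4] [20.  31.6] 87.69 z [0.0357 0.0498 0.0538] mean [0.4757 0.2697 0.0488]
scene
board 6656 [543.7   2.7] [274.1 344.1] 3.01 z [0.01   0.0468 0.0519] mean [0.5719 0.0307 0.0396]
stone 2418 [538.3  94.3] [246.4 130.5] 3.3 z [0.0433 0.0466 0.0498] mean [0.5489 0.0958 0.0466]
stone 2347 [546.7 -55.8] [246.8 133. ] 3.16 z [0.0469 0.0501 0.0527] mean [ 0.5577 -0.0529  0.05  ]
edge 415 [ 459.7 -271.7] [318.6 151. ] 0.18 z [0.0042 0.0062 0.0289] mean [ 0.4831 -0.2728  0.0097]
grip 69 [ 479.9 -274.9] [51.7 17.1] 9.35 z [0.0197 0.0277 0.0306] mean [ 0.4818 -0.2736  0.0267]
weight 70 [478.  270.4] [18.8 36.1] 89.18 z [0.0319 0.0479 0.0514] mean [0.4846 0.271  0.0451]
```

```bash
cat >> h.py <<'E'
def to(x,y,z,yaw):
    "prints displacement from measured pose, in tool units AFTER turning to yaw"
    o=env.get_obs(); p=np.array(o['tool_pos']); r=np.array(o['tool_rot']); 
    dy=(yaw-r[2]+180)%360-180; a=np.radians(yaw); d=np.array([x,y,z])-p
    print('tool',p.round(4),r.round(2),'turn z total',round(-dy/180,4),'trans total',
      np.round([(d[0]*np.cos(a)+d[1]*np.sin(a))/.08,(d[0]*np.sin(a)-d[1]*np.cos(a))/.08,-d[2]/.08],3))
E
python3 - <<'E'
from h import *
D={n:np.load(f'pics/{n}.npz') for n in('top','scene')}
a=np.radians(3.2);ex=np.array([np.cos(a),np.sin(a)]);ey=np.array([-ex[1],ex[0]])
for n in D:
  P=D[n]['W'].reshape(-1,3);P=P[np.isfinite(P[:,0])]
  for nm,c in(('L',(.537,.0935)),('R',(.546,-.0565))):
    q=(P[:,:2]-c); s=q@ex;t=q@ey
    print(n,nm,[round(1000*np.median(P[(abs(s-m)<.012)&(abs(t)<.055),2]),1) for m in np.arange(-.108,.12,.027)])
# colour-based bar in top image: dark spot & grip centroid
d=D['top'];f=d['f'].astype(int);W=d['W']
for nm,(v0,v1,u0,u1) in(('spot',(206,220,378,392)),('grip',(230,260,384,400))):
    m=np.zeros(f.shape[:2],bool);m[v0:v1,u0:u1]=f[v0:v1,u0:u1].sum(-1)<180
    print(nm,m.sum(),W[m].mean(0).round(4),np.argwhere(m).mean(0))
m=np.zeros(f.shape[:2],bool);s=f[200:290,372:408];print(s[60,::2].tolist())
to(.5,.2,.25,180); to(.478,-.275,.25,188)
E
```

```text
top L [np.float64(46.7), np.float64(47.8), np.float64(48.5), np.float64(49.6), np.float64(50.1), np.float64(49.6), np.float64(48.7), np.float64(47.8), np.float64(46.9)]
top R [np.float64(51.9), np.float64(52.0), np.float64(52.1), np.float64(52.2), np.float64(52.1), np.float64(52.1), np.float64(52.4), np.float64(52.1), np.float64(52.1)]
scene L [np.float64(44.9), np.float64(45.9), np.float64(46.7), np.float64(47.7), np.float64(48.1), np.float64(47.8), np.float64(46.9), np.float64(45.9), np.float64(36.0)]
scene R [np.float64(50.4), np.float64(50.4), np.float64(50.3), np.float64(50.1), np.float64(50.4), np.float64(50.2), np.float64(50.1), np.float64(49.7), np.float64(35.5)]
spot 21 [ 0.5715 -0.2635  0.0077] [213. 385.]
grip 99 [nan nan nan] [244.39393939 390.53535354]
[[153, 157, 144], [151, 156, 143], [152, 157, 144], [153, 157, 144], [151, 156, 143], [153, 157, 144], [149, 153, 140], [118, 119, 108], [142, 141, 132], [148, 147, 138], [148, 148, 138], [146, 146, 136], [146, 146, 136], [148, 149, 138], [152, 156, 141], [152, 157, 142], [152, 157, 141], [152, 158, 141]]
tool [0.1987 0.6184 0.2216] [-1.799e+02  1.000e-02  1.622e+02] turn z total -0.0989 trans total [-3.767 -5.23  -0.355]
tool [0.1987 0.6184 0.2216] [-1.799e+02  1.000e-02  1.622e+02] turn z total -0.1434 trans total [ -1.904 -11.545  -0.355]
```

```bash
python3 -m creep '{"translation":[[0,0,-0.3],[-0.4,-0.55,0],[-0.4,-0.55,0],[-0.4,-0.55,0],[-0.4,-0.55,0]],"turn":[[0,0,-0.05],[0,0,-0.05],[0,0,0],[0,0,0],[0,0,0]],"grip":[1,1,1,1,1]}'
```

```text
time_s: 0.72
tool_pos: [0.321, 0.437, 0.2462]
tool_rot: [-180.0, -0.0, -179.8]
force: [1.1, 0.8, 0.9]
grip_width: 0.0868
grasp_force: 0.0
```

The depth profile suggests the right stone is flat and the left is crowned. I'll try the right one first.

```bash
python3 -m creep '{"translation":[[-0.5,-0.5,0],[-0.5,-0.5,0],[-0.4,-0.5,0],[-0.4,-0.5,0],[-0.2,-0.1,0]],"turn":[[0,0,0],[0,0,0],[0,0,0],[0,0,0],[0,0,0]],"grip":[1,1,1,1,1]}'; python3 - <<'E'
from h import *
c=cam('wrist');save(c,'w1');W=cloud(c);print((-c['R'].T@np.array(c['tvec']).ravel()).round(3))
P=W.reshape(-1,3);P=P[np.isfinite(P[:,0])]
q=P[(abs(P[:,0]-.477)<.04)&(abs(P[:,1]-.27)<.04)&(P[:,2]>.04)&(P[:,2]<.07)]
if len(q): print(len(q),cv2.minEnclosingCircle((q[:,:2]*1000).astype(np.float32)),q.mean(0),np.median(q[:,2]))
to(.478,-.275,.15,188)
E
```

```text
time_s: 1.35
tool_pos: [0.4828, 0.2673, 0.2465]
tool_rot: [-179.9, 0.0, 179.8]
force: [-1.0, 0.2, -0.1]
grip_width: 0.0868
grasp_force: 0.0
[0.409 0.266 0.408]
889 ((478.1212158203125, 275.31060791015625), 16.934682846069336) [0.47733151 0.27534278 0.04910652] 0.049275130880581774
tool [0.484  0.2677 0.2463] [-1.7993e+02  8.0000e-02  1.7985e+02] turn z total -0.0453 trans total [ 1.018 -6.708  1.204]
```

```bash
python3 -m creep '{"translation":[[0,0,0],[0.1,-0.65,0],[0.1,-0.65,0],[0.1,-0.65,0],[0.1,-0.65,0]],"turn":[[0,0,-0.045],[0,0,0],[0,0,0],[0,0,0],[0,0,0]],"grip":[1,1,1,1,1]}';python3 -m creep '{"translation":[[0.1,-0.65,0],[0.1,-0.65,0],[0.1,-0.65,0],[0.1,-0.65,0],[0.1,-0.65,0]],"turn":[[0,0,0],[0,0,0],[0,0,0],[0,0,0],[0,0,0]],"grip":[1,1,1,1,1]}';python3 -m creep '{"translation":[[0.1,-0.65,0],[0,-0.2,0],[0,0,0]],"turn":[[0,0,0],[0,0,0],[0,0,0]],"grip":[0.6,0.6,0.6]}'; python3 - <<'E'
from h import *
c=cam('wrist');save(c,'w2');W=cloud(c)
f=c['frame'].astype(int);dark=(f.sum(-1)<200)
P=W; ok=np.isfinite(P[...,0])
def box(x0,x1,y0,y1,z0,z1): return ok&(P[...,0]>x0)&(P[...,0]<x1)&(P[...,1]>y0)&(P[...,1]<y1)&(P[...,2]>z0)&(P[...,2]<z1)
for nm,m in(('grip',box(.42,.54,-.33,-.22,.022,.045)),('spot',box(.54,.62,-.31,-.22,-.01,.02)&dark),('bar',box(.34,.6,-.34,-.22,.0042,.05))):
    q=P[m]; print(nm,len(q)); 
    if len(q)>5: print(cv2.minAreaRect((q[:,:2]*1000).astype(np.float32)),np.median(q,0))
to(.478,-.275,.15,188)
E
```

```text
time_s: 2.02
tool_pos: [0.4785, 0.0612, 0.2464]
tool_rot: [180.0, -0.0, -171.5]
force: [0.4, -0.3, 0.6]
grip_width: 0.0872
grasp_force: 0.0
time_s: 2.65
tool_pos: [0.4775, -0.2017, 0.2465]
tool_rot: [179.9, 0.0, -171.5]
force: [0.8, 0.0, -0.1]
grip_width: 0.0868
grasp_force: 0.0
time_s: 3.02
tool_pos: [0.4791, -0.2703, 0.2461]
tool_rot: [180.0, -0.0, -171.7]
force: [0.2, 0.3, 0.2]
grip_width: 0.0649
grasp_force: 0.0
grip 726
((478.0848083496094, -277.3670654296875), (49.20348358154297, 15.970802307128906), 8.347890853881836) [ 0.47693346 -0.27722267  0.02925022]
spot 236
((571.1625366210938, -263.37939453125), (20.75190544128418, 20.524988174438477), 13.940347671508789) [ 0.57153817 -0.26355688  0.00579515]
bar 6020
((478.3194580078125, -277.3009033203125), (219.43287658691406, 36.11555480957031), 8.035124778747559) [ 0.46489378 -0.27842298  0.00566402]
tool [ 0.4794 -0.269   0.246 ] [ 1.7994e+02 -4.0000e-02 -1.7163e+02] turn z total 0.0021 trans total [ 0.028 -0.072  1.201]
```

View pics/w2.png

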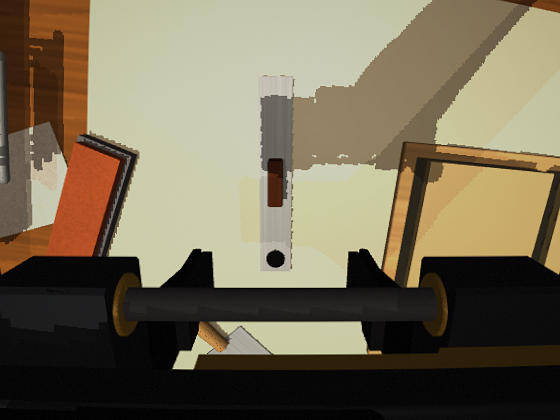

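The wrist view shows the bar upright in the picture, with the grip at (276,182) and the spot at (276,259), so it lies between the fingers. It measures (0.478,-0.277) at yaw 8.1°, with the grip top at 29 mm.

```bash
python3 -m creep '{"translation":[[0.028,-0.1,0.6],[0,0,0.6],[0,0,0.6],[0,0,0.6],[0,0,0.2]],"turn":[[0,0,0.002],[0,0,0],[0,0,0],[0,0,0],[0,0,0]],"grip":[0.6,0.6,0.6,0.6,0.6]}'; python3 -m creep '{"translation":[[0,0,0.15],[0,0,0.1],[0,0,0.08],[0,0,0]],"turn":[[0,0,0],[0,0,0],[0,0,0],[0,0,0]],"grip":[0.6,0.6,0.6,0.6]}'; python3 -c "
from h import *
to(.4783,-.2773,.010,188.1)"
```

```text
time_s: 3.7
tool_pos: [0.4766, -0.2752, 0.0357]
tool_rot: [179.8, -0.2, -171.9]
force: [0.5, -1.1, -0.4]
grip_width: 0.0524
grasp_force: 0.0
time_s: 4.2
tool_pos: [0.478, -0.2789, 0.0124]
tool_rot: [180.0, 0.0, -172.1]
force: [0.4, 0.2, -0.1]
grip_width: 0.0523
grasp_force: 0.0
tool [ 0.478  -0.2789  0.0124] [ 1.8000e+02  3.0000e-02 -1.7207e+02] turn z total -0.0009 trans total [-0.006  0.019  0.03 ]
```

```bash
python3 -m creep '{"translation":[[0,0.02,0.02],[0,0,0],[0,0,0],[0,0,0],[0,0,0]],"turn":[[0,0,0],[0,0,0],[0,0,0],[0,0,0],[0,0,0]],"grip":[0.6,0,0,0,0]}' 30;  python3 -m creep '{"translation":[[0,0,0],[0,0,-0.2],[0,0,-0.4],[0,0,-0.4],[0,0,-0.2]],"turn":[[0,0,0],[0,0,0],[0,0,0],[0,0,0],[0,0,0]],"grip":[0,0,0,0,0]}' 30; python3 -c "
from h import *
to(.546,-.0565,.10,183.2)"
```

```text
time_s: 4.82
tool_pos: [0.4776, -0.2772, 0.0106]
tool_rot: [180.0, 0.0, -172.1]
force: [-0.5, 0.7, -0.3]
grip_width: 0.0199
grasp_force: 0.0
time_s: 5.45
tool_pos: [0.4782, -0.2779, 0.1087]
tool_rot: [-179.9, 0.1, -172.1]
force: [1.0, -0.7, -3.8]
grip_width: 0.0158
grasp_force: 30.0
tool [ 0.4782 -0.2779  0.1087] [-1.7993e+02  1.4000e-01 -1.7209e+02] turn z total 0.0262 trans total [-1.001  2.716  0.108]
```

```bash
python3 -m creep '{"translation":[[0,0,0],[-0.2,0.54,0],[-0.2,0.54,0],[-0.2,0.54,0],[-0.2,0.54,0]],"turn":[[0,0,0.026],[0,0,0],[0,0,0],[0,0,0],[0,0,0]],"grip":[0,0,0,0,0]}';  python3 -m creep '{"translation":[[-0.2,0.54,0],[0,0,0.2],[0,0,0]],"turn":[[0,0,0],[0,0,0],[0,0,0]],"grip":[0,0,0]}'; python3 - <<'E'
from h import *
c=cam('wrist');save(c,'w3');P=cloud(c).reshape(-1,3);P=P[np.isfinite(P[:,0])]
q=P[(P[:,2]>.045)&(P[:,2]<.06)&(abs(P[:,0]-.546)<.2)&(P[:,1]<.02)&(P[:,1]>-.14)]
print(len(q),q.min(0),q.max(0),np.median(q,0)); 
for lo in(.065,.07,.075):
  b=P[(P[:,2]>lo)&(P[:,2]<.11)&(abs(P[:,1]+.0565)<.03)&(P[:,0]>.4)&(P[:,0]<.68)];print(len(b),cv2.minAreaRect((b[:,:2]*1000).astype(np.float32)),np.median(b,0))
to(.546,-.0565,.07,183.2);print(env.get_obs()['force'])
E
```

```text
time_s: 6.08
tool_pos: [0.5314, -0.0996, 0.1063]
tool_rot: [180.0, -0.0, -176.8]
force: [0.9, -0.0, -2.3]
grip_width: 0.0158
grasp_force: 30.0
time_s: 6.45
tool_pos: [0.5433, -0.0574, 0.0889]
tool_rot: [-180.0, -0.2, -176.7]
force: [-0.9, -0.2, -4.3]
grip_width: 0.0158
grasp_force: 30.0
37354 [ 0.42216385 -0.12804358  0.04803175] [0.61883802 0.00891259 0.05335563] [ 0.4811364  -0.03925263  0.05056765]
21235 ((514.5346069335938, -60.53815460205078), (159.619384765625, 36.34764862060547), 3.1336300373077393) [ 0.48925999 -0.06141338  0.08427963]
21235 ((514.5346069335938, -60.53815460205078), (159.619384765625, 36.34764862060547), 3.1336300373077393) [ 0.48925999 -0.06141338  0.08427963]
21235 ((514.5346069335938, -60.53815460205078), (159.619384765625, 36.34764862060547), 3.1336300373077393) [ 0.48925999 -0.06141338  0.08427963]
tool [ 0.5439 -0.0583  0.0897] [-1.7995e+02 -1.5000e-01 -1.7683e+02] turn z total -0.0001 trans total [-0.028  0.021  0.246]
[-0.48212202  0.72648289 -4.03061777]
```

View pics/w3.png

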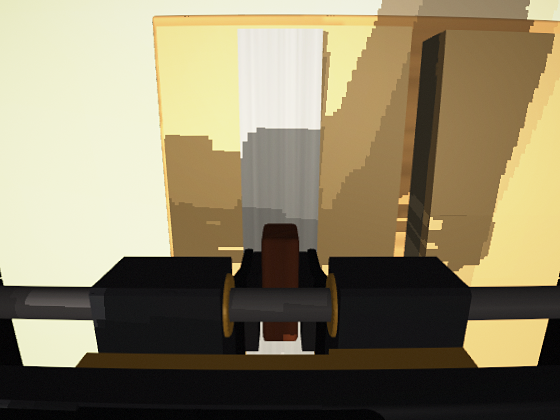

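The picture shows the bar at (282,140), parallel to the right stone and held squarely by its grip. Next I lower it slowly.

```bash
python3 -m creep '{"translation":[[0,0,0.2],[0,0,0.08],[0,0,0.03],[0,0,0.02],[0,0,0]],"turn":[[0,0,0],[0,0,0],[0,0,0],[0,0,0],[0,0,0]],"grip":[0,0,0,0,0]}'; python3 -m creep '{"translation":[[0,0,0.012],[0,0,0.012],[0,0,0]],"turn":[[0,0,0],[0,0,0],[0,0,0]],"grip":[0,0,0]}'
```

```text
time_s: 7.12
tool_pos: [0.5454, -0.0571, 0.0643]
tool_rot: [180.0, 0.0, -176.8]
force: [-0.3, 0.1, -3.0]
grip_width: 0.0163
grasp_force: 30.0
time_s: 7.5
tool_pos: [0.5452, -0.057, 0.0622]
tool_rot: [180.0, 0.0, -176.7]
force: [0.0, -0.6, -3.5]
grip_width: 0.0155
grasp_force: 30.0
```

```bash
python3 -m creep '{"translation":[[0,0,0.01],[0,0,0]],"turn":[[0,0,0],[0,0,0]],"grip":[0,0]}'; python3 -m creep '{"translation":[[0,0,0.01],[0,0,0]],"turn":[[0,0,0],[0,0,0]],"grip":[0,0]}'
```

```text
time_s: 7.75
tool_pos: [0.5453, -0.057, 0.0616]
tool_rot: [180.0, 0.0, -176.7]
force: [0.4, -0.3, -2.2]
grip_width: 0.0154
grasp_force: 30.0
time_s: 8.0
tool_pos: [0.5453, -0.057, 0.0616]
tool_rot: [180.0, 0.0, -176.7]
force: [-3.5, 0.5, 4.9]
grip_width: 0.0157
grasp_force: 30.0
```

```bash
python3 -m creep '{"translation":[[0,0,0.01],[0,0,0]],"turn":[[0,0,0],[0,0,0]],"grip":[0,0]}'
```

```text
time_s: 8.25
tool_pos: [0.5453, -0.057, 0.0616]
tool_rot: [179.9, 0.0, -176.8]
force: [-6.3, 0.9, 10.3]
grip_width: 0.0161
grasp_force: 30.0
```

```bash
python3 -m creep '{"translation":[[0,0,-0.015],[0,0,0],[0,0,0],[0,0,-0.1],[0,0,-0.4]],"turn":[[0,0,0],[0,0,0],[0,0,0],[0,0,0],[0,0,0]],"grip":[0.5,0.5,0.5,0.5,0.5]}'; python3 -m creep '{"translation":[[-0.53,0,0],[-0.53,0,0],[0,0,0],[0,0,0],[0,0,0]],"turn":[[0,0,0],[0,0,0],[0,0,0],[0,0,0],[0,0,0]],"grip":[0,0,0,0,0]}' 10; python3 - <<'E'
from h import *
c=cam('wrist');save(c,'w4');W=cloud(c);P=W.reshape(-1,3);F=c['frame'].reshape(-1,3).astype(int);k=np.isfinite(P[:,0]);P=P[k];F=F[k]
R=lambda q:print(len(q),cv2.minAreaRect((q[:,:2]*1000).astype(np.float32)),np.median(q,0).round(4))
R(P[(P[:,2]>.0745)&(P[:,2]<.085)&(abs(P[:,1]+.0575)<.02)&(abs(P[:,0]-.545)<.05)])
b=P[(P[:,2]>.0538)&(P[:,2]<.06)&(abs(P[:,1]+.0575)<.04)&(abs(P[:,0]-.545)<.15)];R(b)
print(env.get_obs()['force']); o=env.get_obs()
to(.545+.085*np.cos(np.radians(3.2)),-.057+.085*np.sin(np.radians(3.2)),.057,183.2)
E
```

```text
time_s: 8.88
tool_pos: [0.5437, -0.057, 0.1002]
tool_rot: [-180.0, -0.2, -176.8]
force: [0.3, -0.8, -0.3]
grip_width: 0.043
grasp_force: 0.0
time_s: 9.5
tool_pos: [0.6289, -0.0526, 0.1013]
tool_rot: [180.0, -0.0, -176.8]
force: [0.2, 0.0, 0.3]
grip_width: 0.0038
grasp_force: 0.0
3541 ((546.514892578125, -58.470027923583984), (49.22709655761719, 16.197158813476562), 3.1605207920074463) [ 0.5456 -0.0585  0.0804]
13061 ((577.29931640625, -56.684837341308594), (158.05467224121094, 36.31343460083008), 3.1475284099578857) [ 0.5751 -0.0562  0.0566]
[-0.08135238 -1.25145366  0.19715177]
tool [ 0.629  -0.0524  0.1014] [ 179.96   -0.   -176.78] turn z total 0.0001 trans total [-0.011  0.002  0.554]
```

```bash
python3 -m creep '{"translation":[[-0.02,-0.01,0.25],[0,0,0.2],[0,0,0.04],[0,0,0],[0,0,0]],"turn":[[0,0,0],[0,0,0],[0,0,0],[0,0,0],[0,0,0]],"grip":[0,0,0,0,0]}'; python3 -m creep '{"translation":[[0,0,0.015],[0,0,0.01],[0,0,0]],"turn":[[0,0,0],[0,0,0],[0,0,0]],"grip":[0,0,0]}'
```

```text
time_s: 10.18
tool_pos: [0.6319, -0.0531, 0.0623]
tool_rot: [-180.0, 0.1, -176.7]
force: [0.9, 0.0, 0.0]
grip_width: 0.0005
grasp_force: 0.0
time_s: 10.55
tool_pos: [0.6315, -0.0529, 0.0599]
tool_rot: [180.0, 0.0, -176.7]
force: [0.7, -0.7, 0.5]
grip_width: 0.0004
grasp_force: 0.0
```

```bash
python3 -m creep '{"translation":[[0,0,0.012],[0,0,0.012],[0,0,0]],"turn":[[0,0,0],[0,0,0],[0,0,0]],"grip":[0,0,0]}'; python3 -m creep '{"translation":[[0,0,0.006],[0,0,0]],"turn":[[0,0,0],[0,0,0]],"grip":[0,0]}'
```

```text
time_s: 10.92
tool_pos: [0.6314, -0.0529, 0.0578]
tool_rot: [180.0, -0.0, -176.7]
force: [0.5, 0.8, -0.1]
grip_width: 0.0004
grasp_force: 0.0
time_s: 11.18
tool_pos: [0.6315, -0.0529, 0.0576]
tool_rot: [180.0, 0.0, -176.7]
force: [0.2, -0.8, 1.8]
grip_width: 0.0005
grasp_force: 0.6
```

```bash
python3 -m creep '{"translation":[[0,0,0.008],[0,0,0]],"turn":[[0,0,0],[0,0,0]],"grip":[0,0]}'; python3 -m creep '{"translation":[[0,0,0.005],[0,0,0]],"turn":[[0,0,0],[0,0,0]],"grip":[0,0]}'
```

```text
time_s: 11.42
tool_pos: [0.6316, -0.0529, 0.0576]
tool_rot: [180.0, 0.0, -176.7]
force: [-2.6, 0.4, 5.6]
grip_width: 0.0008
grasp_force: 2.6
time_s: 11.68
tool_pos: [0.6316, -0.053, 0.0576]
tool_rot: [180.0, 0.0, -176.8]
force: [-2.5, 0.9, 7.3]
grip_width: 0.0002
grasp_force: 3.7
```

It holds at 0.0576 m under 7 N with no sinking. I'll hold briefly, then move to the plain end.

```bash
python3 -m creep '{"translation":[[0,0,0],[0,0,0],[0,0,0],[0,0,-0.03],[0,0,-0.45]],"turn":[[0,0,0],[0,0,0],[0,0,0],[0,0,0],[0,0,0]],"grip":[0,0,0,0,0]}'; python3 -m creep '{"translation":[[0.53,0,-0.05],[0.53,0,0],[0.53,0,0],[0.53,0,0],[0,0,0]],"turn":[[0,0,0],[0,0,0],[0,0,0],[0,0,0],[0,0,0]],"grip":[0,0,0,0,0]}'; python3 - <<'E'
from h import *
print(env.get_obs()['force']);a=np.radians(3.15)
to(.546-.085*np.cos(a),-.058-.085*np.sin(a),.0576,183.2)
E
```

```text
time_s: 12.3
tool_pos: [0.6292, -0.0525, 0.0923]
tool_rot: [180.0, -0.3, -176.7]
force: [1.4, 0.4, 0.0]
grip_width: 0.0003
grasp_force: 0.0
time_s: 12.92
tool_pos: [0.4593, -0.0624, 0.0983]
tool_rot: [179.8, -0.1, -176.8]
force: [1.1, -0.3, 0.5]
grip_width: 0.0005
grasp_force: 0.0
[ 1.14378429 -0.31389858  0.47641878]
tool [ 0.4593 -0.0624  0.0983] [ 1.7984e+02 -7.0000e-02 -1.7678e+02] turn z total 0.0001 trans total [-0.022 -0.005  0.508]
```

```bash
python3 -m creep '{"translation":[[-0.02,0,0.25],[0,0,0.2],[0,0,0.03],[0,0,0.01],[0,0,0]],"turn":[[0,0,0],[0,0,0],[0,0,0],[0,0,0],[0,0,0]],"grip":[0,0,0,0,0]}'; python3 -m creep '{"translation":[[0,0,0.01],[0,0,0]],"turn":[[0,0,0],[0,0,0]],"grip":[0,0]}'
```

```text
time_s: 13.55
tool_pos: [0.4643, -0.0626, 0.06]
tool_rot: [-180.0, 0.0, -176.8]
force: [-0.2, -0.5, 0.6]
grip_width: 0.0004
grasp_force: 0.0
time_s: 13.8
tool_pos: [0.4639, -0.0624, 0.059]
tool_rot: [180.0, 0.0, -176.7]
force: [0.1, -0.2, 0.1]
grip_width: 0.0005
grasp_force: 0.0
```

```bash
python3 -m creep '{"translation":[[0,0,0.01],[0,0,0.008],[0,0,0]],"turn":[[0,0,0],[0,0,0],[0,0,0]],"grip":[0,0,0]}'; python3 -m creep '{"translation":[[0,0,0.008],[0,0,0]],"turn":[[0,0,0],[0,0,0]],"grip":[0,0]}'
```

```text
time_s: 14.18
tool_pos: [0.4638, -0.0624, 0.0575]
tool_rot: [180.0, 0.0, -176.7]
force: [-1.1, -0.3, 2.5]
grip_width: 0.0004
grasp_force: 1.2
time_s: 14.42
tool_pos: [0.4638, -0.0625, 0.0575]
tool_rot: [180.0, -0.0, -176.8]
force: [-2.1, 0.5, 8.9]
grip_width: 0.0006
grasp_force: 4.3
```

```bash
python3 -m creep '{"translation":[[0,0,0.005],[0,0,0]],"turn":[[0,0,0],[0,0,0]],"grip":[0,0]}'
```

```text
time_s: 14.68
tool_pos: [0.4639, -0.0624, 0.0575]
tool_rot: [179.9, -0.0, -176.8]
force: [-4.6, 0.1, 12.9]
grip_width: 0.0002
grasp_force: 6.1
```

The plain end doesn't sink either, so this is the flat stone. Next is the weight.

```bash
python3 -m creep '{"translation":[[0,0,0],[0,0,0],[0,0,-0.04],[0,0,-0.5],[0,0,-0.6]],"turn":[[0,0,0],[0,0,0],[0,0,0],[0,0,0],[0,0,0]],"grip":[0,0,0,0,0]}'; python3 -m creep '{"translation":[[-0.05,0.65,-0.1],[-0.05,0.65,0],[-0.05,0.65,0],[-0.05,0.65,0],[-0.05,0.65,0]],"turn":[[0,0,0],[0,0,0],[0,0,0],[0,0,0],[0,0,0]],"grip":[0.7,0.7,0.7,0.7,0.7]}';  python3 -m creep '{"translation":[[-0.05,0.65,0],[0,0.3,0],[0,0,0]],"turn":[[0,0,0],[0,0,0],[0,0,0]],"grip":[0.7,0.7,0.7]}';python3 - <<'E'
from h import *
c=cam('wrist');P=cloud(c).reshape(-1,3);P=P[np.isfinite(P[:,0])]
q=P[(abs(P[:,0]-.477)<.04)&(abs(P[:,1]-.27)<.04)&(P[:,2]>.043)&(P[:,2]<.06)]
print(len(q),cv2.minEnclosingCircle((q[:,:2]*1000).astype(np.float32)),np.median(q,0))
to(.478,.2753,.012,183.2)
E
```

```text
time_s: 15.3
tool_pos: [0.4628, -0.0625, 0.1477]
tool_rot: [-180.0, -0.1, -176.8]
force: [0.9, 1.0, 0.6]
grip_width: 0.0007
grasp_force: 0.0
time_s: 15.92
tool_pos: [0.4688, 0.1999, 0.1554]
tool_rot: [180.0, 0.0, -176.7]
force: [0.7, -0.5, -0.5]
grip_width: 0.0425
grasp_force: 0.0
time_s: 16.3
tool_pos: [0.468, 0.2755, 0.155]
tool_rot: [-179.9, -0.0, -176.6]
force: [-0.1, -1.1, -0.7]
grip_width: 0.0602
grasp_force: 0.0
1460 ((478.07000732421875, 275.53338623046875), 16.84576988220215) [0.47710583 0.27534771 0.04932298]
tool [0.4687 0.2733 0.1551] [-1.7991e+02 -2.0000e-02 -1.7673e+02] turn z total 0.0004 trans total [-0.118  0.018  1.789]
```

```bash
python3 -m creep '{"translation":[[-0.12,0.01,0.3],[0,0,0.5],[0,0,0.5],[0,0,0.35],[0,0,0.14]],"turn":[[0,0,0],[0,0,0],[0,0,0],[0,0,0],[0,0,0]],"grip":[0.7,0.7,0.7,0.7,0.7]}'; python3 -m creep '{"translation":[[0,0,0],[0,0,0],[0,0,0],[0,0,0],[0,0,0]],"turn":[[0,0,0],[0,0,0],[0,0,0],[0,0,0],[0,0,0]],"grip":[0.7,0,0,0,0]}' 30; python3 -m creep '{"translation":[[0,0,0],[0,0,-0.2],[0,0,-0.5],[0,0,-0.5],[0,0,-0.4]],"turn":[[0,0,0],[0,0,0],[0,0,0],[0,0,0],[0,0,0]],"grip":[0,0,0,0,0]}'; python3 - <<'E'
from h import *
a=np.radians(3.15)
to(.546+.08*np.cos(a),-.058+.08*np.sin(a),.12,183.2)
E
```

```text
time_s: 16.98
tool_pos: [0.4779, 0.2724, 0.011]
tool_rot: [-179.9, -0.1, -176.9]
force: [-0.1, 0.5, 0.2]
grip_width: 0.0608
grasp_force: 0.0
time_s: 17.6
tool_pos: [0.4785, 0.2764, 0.0129]
tool_rot: [179.9, 0.1, -176.7]
force: [-1.0, 0.6, 2.1]
grip_width: 0.0333
grasp_force: 30.0
time_s: 18.23
tool_pos: [0.4781, 0.2751, 0.142]
tool_rot: [-180.0, 0.0, -176.8]
force: [1.1, -0.6, -5.5]
grip_width: 0.0334
grasp_force: 30.0
tool [0.4781 0.2751 0.142 ] [-1.7999e+02  1.0000e-02 -1.7677e+02] turn z total 0.0001 trans total [-1.615 -4.205  0.275]
```

```bash
python3 -m creep '{"translation":[[-0.23,-0.6,0],[-0.23,-0.6,0],[-0.23,-0.6,0],[-0.23,-0.6,0],[-0.23,-0.6,0]],"turn":[[0,0,0],[0,0,0],[0,0,0],[0,0,0],[0,0,0]],"grip":[0,0,0,0,0]}';  python3 -m creep '{"translation":[[-0.23,-0.6,0],[-0.23,-0.6,0.2],[0,0,0.08],[0,0,0]],"turn":[[0,0,0],[0,0,0],[0,0,0],[0,0,0]],"grip":[0,0,0,0]}';python3 - <<'E'
from h import *
c=cam('wrist');save(c,'w5');P=cloud(c).reshape(-1,3);P=P[np.isfinite(P[:,0])]
R=lambda q:print(len(q),cv2.minAreaRect((q[:,:2]*1000).astype(np.float32)) if len(q)>4 else 0,np.median(q,0).round(4))
R(P[(P[:,2]>.0745)&(P[:,2]<.085)&(abs(P[:,1]+.0575)<.02)&(abs(P[:,0]-.545)<.035)])
R(P[(P[:,2]>.0538)&(P[:,2]<.06)&(abs(P[:,1]+.0575)<.04)&(abs(P[:,0]-.545)<.15)])
R(P[(P[:,2]>.13)&(P[:,2]<.175)&(abs(P[:,1]+.0575)<.02)&(abs(P[:,0]-.626)<.03)])
a=np.radians(3.15)
to(.546+.08*np.cos(a),-.058+.08*np.sin(a),.07,183.2)
E
```

```text
time_s: 18.85
tool_pos: [0.5834, 0.0395, 0.1404]
tool_rot: [-180.0, -0.1, -176.8]
force: [1.2, 0.0, -4.0]
grip_width: 0.0335
grasp_force: 30.0
time_s: 19.35
tool_pos: [0.6245, -0.0522, 0.1168]
tool_rot: [180.0, -0.2, -176.8]
force: [0.8, -0.9, -3.8]
grip_width: 0.0335
grasp_force: 30.0
2928 ((546.7677001953125, -58.41463851928711), (48.97616958618164, 16.170799255371094), 3.52254319190979) [ 0.5457 -0.0585  0.0805]
11393 ((560.9051513671875, -57.66118621826172), (142.90884399414062, 36.395259857177734), 3.1924731731414795) [ 0.5565 -0.0577  0.0566]
4966 ((624.6952514648438, -55.96820831298828), (34.310829162597656, 39.71784210205078), 7.972965240478516) [ 0.6154 -0.0576  0.1527]
tool [ 0.625  -0.051   0.1174] [ 1.7993e+02 -1.1000e-01 -1.7668e+02] turn z total 0.0007 trans total [-0.009 -0.033  0.592]
```

View pics/w5.png

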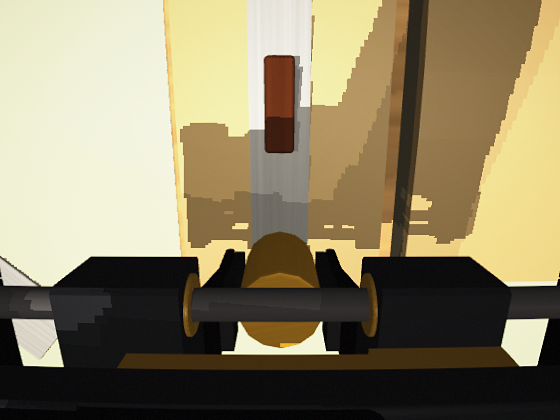

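The picture shows the weight at (280,290), in line with the bar (centre line about column 279), and the straightedge hasn't moved. Lowering now.

```bash
python3 -m creep '{"translation":[[0,-0.02,0.25],[0,0,0.2],[0,0,0.06],[0,0,0],[0,0,0]],"turn":[[0,0,0],[0,0,0],[0,0,0],[0,0,0],[0,0,0]],"grip":[0,0,0,0,0]}';  python3 -m creep '{"translation":[[0,0,0.02],[0,0,0.015],[0,0,0]],"turn":[[0,0,0],[0,0,0],[0,0,0]],"grip":[0,0,0]}'
```

```text
time_s: 20.02
tool_pos: [0.6264, -0.0541, 0.0777]
tool_rot: [-180.0, 0.1, -176.7]
force: [-0.2, -0.0, -4.7]
grip_width: 0.0331
grasp_force: 30.0
time_s: 20.4
tool_pos: [0.6259, -0.054, 0.0743]
tool_rot: [180.0, 0.0, -176.7]
force: [-0.3, 0.6, -4.9]
grip_width: 0.0335
grasp_force: 30.0
```

```bash
python3 -m creep '{"translation":[[0,0,0.012],[0,0,0.012],[0,0,0]],"turn":[[0,0,0],[0,0,0],[0,0,0]],"grip":[0,0,0]}';  python3 -m creep '{"translation":[[0,0,0.01],[0,0,0.01],[0,0,0]],"turn":[[0,0,0],[0,0,0],[0,0,0]],"grip":[0,0,0]}'
```

```text
time_s: 20.78
tool_pos: [0.6259, -0.054, 0.0723]
tool_rot: [180.0, -0.0, -176.7]
force: [0.6, 0.3, -4.2]
grip_width: 0.0328
grasp_force: 30.0
time_s: 21.15
tool_pos: [0.6259, -0.054, 0.0707]
tool_rot: [180.0, -0.0, -176.7]
force: [0.2, 0.4, -3.2]
grip_width: 0.0332
grasp_force: 30.0
```

```bash
python3 -m creep '{"translation":[[0,0,0.008],[0,0,0]],"turn":[[0,0,0],[0,0,0]],"grip":[0,0]}'
```

```text
time_s: 21.4
tool_pos: [0.626, -0.054, 0.0701]
tool_rot: [180.0, 0.0, -176.7]
force: [-0.0, 0.0, -4.3]
grip_width: 0.0331
grasp_force: 30.0
```

```bash
python3 -m creep '{"translation":[[0,0,0.006],[0,0,0]],"turn":[[0,0,0],[0,0,0]],"grip":[0,0]}';python3 -m creep '{"translation":[[0,0,0.006],[0,0,0]],"turn":[[0,0,0],[0,0,0]],"grip":[0,0]}'
```

```text
time_s: 21.65
tool_pos: [0.626, -0.054, 0.0701]
tool_rot: [180.0, 0.0, -176.7]
force: [-1.6, -0.6, -1.4]
grip_width: 0.0332
grasp_force: 30.0
time_s: 21.9
tool_pos: [0.626, -0.054, 0.07]
tool_rot: [180.0, 0.0, -176.8]
force: [-4.1, 0.7, 5.6]
grip_width: 0.0332
grasp_force: 30.0
```

```bash
python3 -m creep '{"translation":[[0,0,0.006],[0,0,0]],"turn":[[0,0,0],[0,0,0]],"grip":[0,0]}'
```

```text
time_s: 22.15
tool_pos: [0.626, -0.0541, 0.07]
tool_rot: [180.0, 0.0, -176.7]
force: [-4.9, 1.3, 8.1]
grip_width: 0.0335
grasp_force: 30.0
```

Contact made. Back off slightly, release, rise and check.

```bash
python3 -m creep '{"translation":[[0,0,-0.012],[0,0,0],[0,0,0],[0,0,0],[0,0,0]],"turn":[[0,0,0],[0,0,0],[0,0,0],[0,0,0],[0,0,0]],"grip":[0,0.65,0.65,0.65,0.65]}';python3 -m creep '{"translation":[[0,0,-0.2],[0,0,-0.5],[0,0,-0.6],[0,0,-0.3],[0,0,0]],"turn":[[0,0,0],[0,0,0],[0,0,0],[0,0,0],[0,0,0]],"grip":[0.65,0.65,0.65,0.65,0.65]}';python3 - <<'E'
from h import *
for n in('wrist','scene'):
  c=cam(n);save(c,'end_'+n);P=cloud(c).reshape(-1,3);P=P[np.isfinite(P[:,0])]
  R=lambda q:print(len(q),cv2.minAreaRect((q[:,:2]*1000).astype(np.float32)) if len(q)>4 else 0,np.median(q,0).round(4))
  R(P[(P[:,2]>.0745)&(P[:,2]<.085)&(abs(P[:,1]+.0575)<.02)&(abs(P[:,0]-.545)<.035)])
  R(P[(P[:,2]>.0545)&(P[:,2]<.06)&(abs(P[:,1]+.0575)<.04)&(abs(P[:,0]-.545)<.15)])
  q=P[(P[:,2]>.102)&(P[:,2]<.112)&(abs(P[:,1]+.055)<.03)&(abs(P[:,0]-.626)<.04)]
  R(q); A=np.c_[q[:,:2]-q[:,:2].mean(0),np.ones(len(q))]; print('weight top slope',np.linalg.lstsq(A,q[:,2],rcond=None)[0].round(4))
o=env.get_obs();print(o['time_s'],o['force'])
E
```

```text
time_s: 22.78
tool_pos: [0.6261, -0.0541, 0.0696]
tool_rot: [-180.0, 0.0, -176.7]
force: [0.4, 0.3, 0.6]
grip_width: 0.0555
grasp_force: 0.0
time_s: 23.4
tool_pos: [0.6277, -0.0545, 0.2013]
tool_rot: [180.0, 0.4, -176.8]
force: [0.0, 0.1, -0.1]
grip_width: 0.0567
grasp_force: 0.0
1487 ((546.5750122070312, -58.35496520996094), (49.02360153198242, 15.836318016052246), 2.909489393234253) [ 0.5458 -0.0585  0.0804]
6880 ((563.596923828125, -57.62240982055664), (185.27349853515625, 36.42302703857422), 3.2099132537841797) [ 0.5302 -0.0589  0.0566]
1583 ((625.7376708984375, -55.73948669433594), (33.08542251586914, 32.44239807128906), 2.5169804096221924) [ 0.6248 -0.0557  0.1064]
weight top slope [0.0124 0.0031 0.1064]
68 ((546.713623046875, -56.33500289916992), (53.627559661865234, 17.75461769104004), 2.1008875370025635) [ 0.5508 -0.0555  0.0797]
284 ((545.7977905273438, -56.64829635620117), (58.08070373535156, 222.84561157226562), 87.37806701660156) [ 0.5245 -0.0509  0.0565]
85 ((626.6564331054688, -54.383094787597656), (33.71427917480469, 31.17792320251465), 21.702733993530273) [ 0.6275 -0.0532  0.1057]
weight top slope [-0.0129 -0.017   0.1057]
23.5 [ 0.01185249 -0.22794055  0.40655392]
```

View pics/end_scene.png

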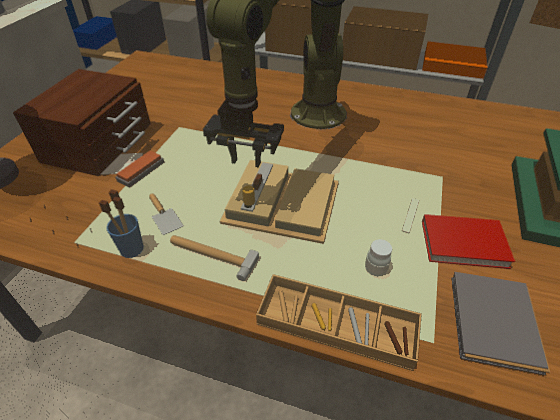

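The scene view shows the straightedge on the right-hand stone at about (257,185). The weight stands upright on its spotted end at (248,195), 79 mm out and about 2 mm off the centre line. The fingers are clear and the bystanders haven't moved.

```bash
python3 -c "
from cell import env
print(env.sign_off())"
```

```text
the job is handed in; nothing more can be done
None
```

The job is handed in: the right-hand (-y) stone was the flat one (neither end sank when pressed), and the straightedge lies centred on it with the brass weight upright on its spotted end; no verdict was returned.

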